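# Sort left and right slate stand feet into their sample trays

### The job

Four slate feet for inkstone stands, two left-hand and two right-hand, lie mixed on the carver's bench; each of the two trays has a sample foot screwed to its ledge to show which hand belongs in it. Put every foot into the tray of its own hand, flat on the tray floor with the rib up, straight along the tray and pointing the same way as the sample. Slate chips, so set the feet down rather than dropping them, and leave the inkstone, the jar and the brush where they are.

Things in the scene. Friction and masses are not known exactly. Their poses are not given: they have to be found in the camera images.
- left_a_center (a point): centre of a loose left-hand slate foot lying rib up, 46 mm high: L-shaped base 14 mm thick, long arm 100 mm (x -50..50) by 30 mm (y -15..15), toe at the +x end. Rib to grip on the arm: 70 mm along x, 16 mm thick (y), 32 mm high, centred. Point: on the rib's centre line, 22 mm above the underside; x to the toe end, z up. With the toe end ahead (from above) the toe sticks out to the left (+y).
- left_a_toe (a point): foot left_a: middle of the toe-end face, on the arm's centre line, 50 mm along x from the centre point, 7 mm above the underside. The toe is 34 mm long (x 16..50 mm from the centre point), 14 mm thick, and sticks out 32 mm beyond the arm's left edge, to y = +47 mm.
- left_b_center (a point): centre of a loose left-hand slate foot lying rib up, 46 mm high: L-shaped base 14 mm thick, long arm 100 mm (x -50..50) by 30 mm (y -15..15), toe at the +x end. Rib to grip on the arm: 70 mm along x, 16 mm thick (y), 32 mm high, centred. Point: on the rib's centre line, 22 mm above the underside; x to the toe end, z up. With the toe end ahead (from above) the toe sticks out to the left (+y).
- left_b_toe (a point): foot left_b: middle of the toe-end face, on the arm's centre line, 50 mm along x from the centre point, 7 mm above the underside. The toe is 34 mm long (x 16..50 mm from the centre point), 14 mm thick, and sticks out 32 mm beyond the arm's left edge, to y = +47 mm.
- right_a_center (a point): centre of a loose right-hand slate foot lying rib up, 46 mm high: L-shaped base 14 mm thick, long arm 100 mm (x -50..50) by 30 mm (y -15..15), toe at the +x end. Rib to grip on the arm: 70 mm along x, 16 mm thick (y), 32 mm high, centred. Point: on the rib's centre line, 22 mm above the underside; x to the toe end, z up. With the toe end ahead (from above) the toe sticks out to the right (-y).
- right_a_toe (a point): foot right_a: middle of the toe-end face, on the arm's centre line, 50 mm along x from the centre point, 7 mm above the underside. The toe is 34 mm long (x 16..50 mm from the centre point), 14 mm thick, and sticks out 32 mm beyond the arm's right edge, to y = -47 mm.
- right_b_center (a point): centre of a loose right-hand slate foot lying rib up, 46 mm high: L-shaped base 14 mm thick, long arm 100 mm (x -50..50) by 30 mm (y -15..15), toe at the +x end. Rib to grip on the arm: 70 mm along x, 16 mm thick (y), 32 mm high, centred. Point: on the rib's centre line, 22 mm above the underside; x to the toe end, z up. With the toe end ahead (from above) the toe sticks out to the right (-y).
- right_b_toe (a point): foot right_b: middle of the toe-end face, on the arm's centre line, 50 mm along x from the centre point, 7 mm above the underside. The toe is 34 mm long (x 16..50 mm from the centre point), 14 mm thick, and sticks out 32 mm beyond the arm's right edge, to y = -47 mm.
- tray_left_floor (a point): centre of the floor's upper face (6 mm above the bench) of the fixed plywood tray for left-hand feet, on either side of the bench. Inside x -79..79, y -89..89 mm; walls 20 mm above the bench. Past the +x wall is a ledge 118 mm long, 20 mm high, with a left-hand sample foot screwed on for good, toe end to +x (rib centre x 142, y -16, top 66 mm above the bench). x to the ledge, z up.
- tray_right_floor (a point): centre of the floor's upper face (6 mm above the bench) of the fixed plywood tray for right-hand feet, on either side of the bench. Inside x -79..79, y -89..89 mm; walls 20 mm above the bench. Past the +x wall is a ledge 118 mm long, 20 mm high, with a right-hand sample foot screwed on for good, toe end to +x (rib centre x 142, y +16, top 66 mm above the bench). x to the ledge, z up.
- left_a: the same left-hand foot left_a as a whole; origin under the rib's centre, on the underside, 22 mm below its centre point.
- left_b: the same left-hand foot left_b as a whole; origin under the rib's centre, on the underside, 22 mm below its centre point.
- right_a: the same right-hand foot right_a as a whole; origin under the rib's centre, on the underside, 22 mm below its centre point.
- right_b: the same right-hand foot right_b as a whole; origin under the rib's centre, on the underside, 22 mm below its centre point.
- inkstone: bystander: round slate inkstone, 100 mm across, 28 mm high, loose, beyond the work; origin at the centre of its underside.
- jar: bystander: closed amber glass jar, 64 mm across, 75 mm high, loose, beyond the work; origin at the centre of its underside.
- brush: bystander: hand brush 190 mm long, lying loose beyond the work; origin on its underside.
Things that resemble listed ones, but are neither listed nor needed, are in the scene too. What is shaped like the left_b but blue or pink is not meant.

How it is judged:
At the end, for the whole second after the job is handed in: Both left-hand feet lie in the left-hand tray and both right-hand feet in the right-hand tray, within the walls, flat on the floor (height within 6 mm, tilt under 0.1 rad), long arm along the tray's x axis within 0.3 rad with the toe end towards the ledge as on the sample, at rest and released (x of left_a_center in the frame of tray_left_floor between -0.045 and 0.045 m and y of left_a_center in the frame of tray_left_floor between -0.08 and 0.08 m and z of left_a_center in the frame of tray_left_floor between 0.016 and 0.028 m and angle between each of left_a_center, left_b_center, right_a_center, right_b_center's own z axis and vertical below 0.1 rad and angle between the x axis of each of left_a_center, left_b_center and the x axis of tray_left_floor, either way round below 0.3 rad and x of each of left_a_toe, left_b_toe in the frame of tray_left_floor above 0 m and linear speed of each of left_a, left_b, right_a, right_b below 0.02 m/s and contact force between the fingers and left_a below 0.1 N and x of left_b_center in the frame of tray_left_floor between -0.045 and 0.045 m and y of left_b_center in the frame of tray_left_floor between -0.08 and 0.08 m and z of left_b_center in the frame of tray_left_floor between 0.016 and 0.028 m and contact force between the fingers and left_b below 0.1 N and x of right_a_center in the frame of tray_right_floor between -0.045 and 0.045 m and y of right_a_center in the frame of tray_right_floor between -0.08 and 0.08 m and z of right_a_center in the frame of tray_right_floor between 0.016 and 0.028 m and angle between the x axis of each of right_a_center, right_b_center and the x axis of tray_right_floor, either way round below 0.3 rad and x of each of right_a_toe, right_b_toe in the frame of tray_right_floor above 0 m and contact force between the fingers and right_a below 0.1 N and x of right_b_center in the frame of tray_right_floor between -0.045 and 0.045 m and y of right_b_center in the frame of tray_right_floor between -0.08 and 0.08 m and z of right_b_center in the frame of tray_right_floor between 0.016 and 0.028 m and contact force between the fingers and right_b below 0.1 N); the robot touches nothing.
It fails at once if a foot is dropped (let go and moving faster than 0.6 m/s, about a 20 mm fall) ((linear speed of left_a above 0.6 m/s and contact force between the fingers and left_a below 0.2 N) or (linear speed of left_b above 0.6 m/s and contact force between the fingers and left_b below 0.2 N) or (linear speed of right_a above 0.6 m/s and contact force between the fingers and right_a below 0.2 N) or (linear speed of right_b above 0.6 m/s and contact force between the fingers and right_b below 0.2 N)).
It fails at once if the inkstone, the jar or the brush is moved by more than 30 mm (distance of any of inkstone, jar, brush from where it was at the start of the episode above 0.03 m).
It also fails if it takes over 72 s, if anything falls off the work surface, if the arm or the gripper's body presses on something with over 40 N, if the wrist force passes 120 N, or if a joint passes its speed limit or range.

### The arm

A 7-joint arm with a two-finger parallel gripper is mounted at the origin on the work surface. World frame = base frame: x ahead of the robot, y to its left, z up, the work surface at z = 0. Lengths are in m, angles in rad, forces in N, time in s.
With the tool pointing down it reaches from about 0.4 to 0.85 m from the base axis. Payload 6.9 kg.
Tool frame: the origin (TCP) lies midway between the tips of the shut fingers; the grasp point (between the pads) lies 19 mm behind it (robot.hold_point_z is the distance from the TCP to the grasp point, in m); y points along the fingers, x is the direction in which the jaws open and shut, and the axes are right-handed (so a half turn about y gives the same grasp; the last joint's range is limited). The gripper opens to 85 mm and grips with 20 to 120 N. Pads are 22 mm wide; open, the fingers measure 114 mm over their backs; the gripper's body (76 mm by 85 mm) begins 54 mm behind the grasp point. The pads swing forward as they close: fully open they stand 13 mm farther back than shut.
Start: joints at [-1.175, 0.507, -0.238, 1.5, 0.126, 1.149, -0.155], TCP at [0.179, 0.599, 0.231] pointing down, gripper open.
Joint ranges: [-3.08, 3.08], [-0.24, 2.05], [-1.43, 1.35], [0, 2.5], [-1.52, 4.66], [0.17, 1.96], [-2.89, 2.89]. Speed limits (rad/s): [2.39, 2.39, 3.14, 3.14, 3.14, 3.14, 3.14].

### API

Orientations are given as a rotation vector (axis times angle).
In Python, from workcell import readout, imaging, workorder, robot gives the robot as it stands.
- The arm moves only by the shell command python3 -m pendant 'ROWS' [FORCE]. ROWS is JSON, a list of rows, each an object with "translation": the shift along the tool's x, y, z in cm, a list of three; "delta_rot": the turn, a rotation vector about the tool's x, y, z in rad, a list of three; "hand": the closure, from -1 (fully open) to 1 (shut), so that 0 is half open. In form: [{"translation": [x, y, z], "delta_rot": [ax, ay, az], "hand": hand}, ...]. A call has 1 to 5 rows; each row is the pose to reach, as a shift and turn from the pose commanded when the call began, along the tool's axes at that moment; what a row does not reach only later rows make up. A row lasts 1/10 s, in which the tool goes at most 50 mm and 8.59 degrees, less where a joint would pass 70% of its speed; a pose out of reach is approached as far as the arm can. A call with a gripper value outside its range is refused whole. The fingers move at their own pace and stop on an object; FORCE is the grip in N (left out, the last holds). Time passes only in rows, so rows that repeat a pose let the fingers close. It gives the time, the measured TCP pose, the force and the opening at its end, in the units of the state.
- readout.sense(): the state, without advancing time (a new reading comes with each control period).
- imaging.camera(name): name is "scene" or "top" or "wrist"; returns (picture, depth): 480x640x3 uint8, blue, green, red; 480x640 float32, m along the optical axis (not along the pixel's ray), 0 where there is no reading.
- imaging.get_calibration(name): a dict with "fx", "fy", "cx", "cy" (pixels), "eye" and "rotation" of the camera in the world. Camera axes: x right, y down, z forward; pixel columns grow to the right and rows downward; lengths in m; the calibration is good to about 2 mm. The wrist camera is an equidistant fisheye: a pixel r from the principal point sees the ray r / f radians off the axis. A picture is of the moment at which its call begins: read the wrist's pose just before it. get_calibration takes no time and is no camera call; for the wrist camera it gives the pose at the moment of the call.
- workorder.hand_in(): hands the job in, once; it reports no verdict.
Trained networks look in the newest picture that a camera, given by its name, has taken for a name from the list of things; names that differ only in an ending like _2 or _b are one class to them, and where a whole thing is asked for, a point or a joint stands for the part that bears it (a point fixed in the world has none). Each returns a list of dicts, best first, with "p" (0 to 1); they miss things now and then, are a little off and sometimes report something else, mostly with a low value. They report only what shows in the picture. A call takes as long as a camera call. They do not tell look-alikes from the thing itself.
- imaging.silhouettes(camera, thing): "mask" (480x640 bool, what is visible of it) and "rect" ([left, top, width, height] in pixels, round what is visible of it).
- imaging.mark_of(camera, thing): "uv" ([column, row] in pixels: a listed point, or the origin of a listed thing).
The state is a dict: "time_s": time; "joint_pos": joint angles; "qd": joint speeds; "tau": joint torques, N m; "eef_pos": TCP position; "orientation": TCP orientation; "contact_force": force on the tool from outside, world axes, zero at the start; "ft_torque": the same for the moment, N m; "gripper_width": opening from 0.0 (shut) to 1.0 (fully open).
Only numpy, scipy, OpenCV 4.12 (cv2) and the standard library are available. Lean on these libraries where they do the work, as an engineer would, in place of code of your own. Each camera call takes 0.05 s, during which the arm holds its last target. There are 200 camera calls.

## Working session

There is one attempt and no reset: what is moved stays moved. The work goes in short steps, Python scripts to look and compute and a shell command to move; the robot and the scene stay as the last step left them, time stands still between calls to the robot, and variables do not carry over. Pictures are saved under pics/ and viewed, about 8 in all and at most 12, crops included, and the job is handed in when it is done.

```bash
mkdir -p pics; ls; python3 - <<'E'
from workcell import readout, imaging, robot
import cv2
print(readout.sense())
for n in("scene","top"):
    p,d=imaging.camera(n); cv2.imwrite(f"pics/{n}0.png",p); print(n,imaging.get_calibration(n))
    
print([x for x in dir(robot) if x[0]!='_'])
E
```

```text
pics
{'time_s': 0.0, 'joint_pos': array([-1.17551315,  0.50831874, -0.23751981,  1.501116  ,  0.12569947,
        1.14890148, -0.15479328]), 'qd': array([-1.07838520e-03, -7.33038145e-04, -1.46984830e-03, -2.29090668e-05,
        1.74159584e-03,  1.21174273e-03, -1.70772422e-03]), 'tau': array([-1.01912625e-03, -6.20591998e+01, -2.18770131e+00, -2.49664539e+01,
        1.24866844e-02,  1.18670322e-02,  1.25745737e-05]), 'eef_pos': array([0.17852615, 0.5984439 , 0.23044717]), 'orientation': array([-1.33356181, -0.9921454 ,  0.9944475 ]), 'contact_force': array([0.603882  , 0.3143816 , 0.52466673]), 'ft_torque': array([-0.01933465, -0.03373338, -0.02621303]), 'gripper_width': 0.9983440491310538}
scene {'fx': 496.65662879413543, 'fy': 496.65662879413543, 'cx': 314.85494641001793, 'cy': 253.05337951879596, 'eye': array([ 1.06972263, -0.32247144,  0.96962452]), 'rotation': array([-2.27451797, -1.27105535,  0.39291589])}
top {'fx': 498.7197947081352, 'fy': 498.7197947081352, 'cx': 321.3949595241181, 'cy': 241.12779142980918, 'eye': array([0.47589182, 0.01153091, 1.29413136]), 'rotation': array([-2.21954572,  2.16533011, -0.06840694])}
['IKError', 'hold_point_z']
```

View top.

View pics/top0.png

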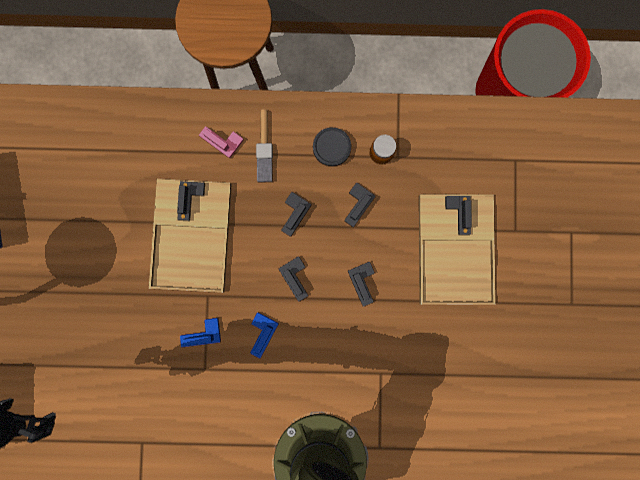

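```bash
cat > h.py <<'E'
import numpy as np, cv2
from scipy.spatial.transform import Rotation as R
from workcell import readout, imaging, robot
def ray(c,uv,z):
    d=R.from_rotvec(c["rotation"]).apply([(uv[0]-c["cx"])/c["fx"],(uv[1]-c["cy"])/c["fy"],1])
    return c["eye"]+d*(z-c["eye"][2])/d[2]
def proj(c,P):
    q=R.from_rotvec(c["rotation"]).inv().apply(np.asarray(P)-c["eye"])
    return q[...,:2]/q[...,2:]*[c["fx"],c["fy"]]+[c["cx"],c["cy"]]
E
python3 - <<'E'
from h import *
np.set_printoptions(precision=3,suppress=True)
print(R.from_rotvec(readout.sense()["orientation"]).as_matrix())
c=imaging.get_calibration("top"); imaging.camera("top")
for n,z in [("left_a_center",.022),("left_a_toe",.007),("right_a_center",.022),("right_a_toe",.007),("tray_left_floor",.006),("tray_right_floor",.006),("inkstone",0),("jar",0),("brush",0)]:
    for r in imaging.mark_of("top",n): print(n,round(r["p"],2),np.round(r["uv"]),ray(c,r["uv"],z))
E
```

```text
[[ 0.286 -0.    -0.958]
 [ 0.958 -0.002  0.286]
 [-0.002 -1.    -0.   ]]
left_a_center 0.98 [356. 208.] [ 0.638 -0.078  0.022]
left_a_toe 0.78 [371. 194.] [ 0.678 -0.117  0.007]
left_a_toe 0.68 [297. 218.] [0.612 0.073 0.007]
right_a_center 0.86 [362. 285.] [ 0.444 -0.097  0.022]
right_a_toe 0.89 [353. 269.] [ 0.483 -0.074  0.007]
right_a_toe 0.33 [372. 193.] [ 0.682 -0.121  0.007]
tray_left_floor 0.28 [306. 202.] [0.655 0.05  0.006]
tray_right_floor 0.78 [192. 257.] [0.504 0.342 0.006]
inkstone 0.78 [332. 147.] [ 0.801 -0.014  0.   ]
jar 0.94 [380. 147.] [ 0.804 -0.138  0.   ]
jar 0.22 [357. 210.] [ 0.637 -0.082  0.   ]
brush 0.93 [260. 144.] [0.805 0.175 0.   ]
```

```bash
cat > fit.py <<'E'
from h import *
np.set_printoptions(precision=3,suppress=True)
def cloud(name="top"):
    c=imaging.get_calibration(name); p,d=imaging.camera(name)
    v,u=np.mgrid[:480,:640]
    q=np.stack([(u-c["cx"])/c["fx"]*d,(v-c["cy"])/c["fy"]*d,d],-1)
    return p,d,c,R.from_rotvec(c["rotation"]).apply(q.reshape(-1,3)).reshape(480,640,3)+c["eye"]
def feet(P,box,zoff=0,amin=60):
    """find dark feet in a box; rib via high points, toe side via base points"""
    m=(P[...,2]>zoff+.008)&(P[...,0]>box[0])&(P[...,0]<box[1])&(P[...,1]>box[2])&(P[...,1]<box[3])
    n,l=cv2.connectedComponents(m.astype(np.uint8)); out=[]
    for i in range(1,n):
        q=P[l==i]
        if len(q)<amin: continue
        rib=q[q[:,2]>zoff+.035]; c=rib[:,:2].mean(0)
        (cx,cy),(w,h),a=cv2.minAreaRect((rib[:,:2]*1000).astype(np.float32))
        _,_,V=np.linalg.svd(rib[:,:2]-c); ax=V[0]
        b=q[(q[:,2]<zoff+.022),:2]-c
        nrm=np.array([-ax[1],ax[0]]); s=b@nrm; t=b[np.abs(s)>.022]; 
        if t.size and (t@ax).mean()<0: ax=-ax
        side=(t@np.array([-ax[1],ax[0]])).mean()
        v,u=np.nonzero(l==i)
        out.append(dict(uv=(u.mean().round(),v.mean().round()),c=c,mid=np.array([cx,cy])/1000,size=sorted([w,h]),yaw=np.arctan2(ax[1],ax[0]),hand="left" if side>0 else "right",side=side,top=np.median(rib[:,2]),n=(len(q),len(rib),len(t))))
    return out
E
python3 - <<'E'
from fit import *
p,d,c,P=cloud()
for f in feet(P,(.36,.72,-.17,.17)): print(f)
for y in (.34,-.34):
    for k in ("floor",.002,.012),("wall/ledge",.014,.03),("samplerib",.056,.08):
        m=(P[...,2]>k[1])&(P[...,2]<k[2])&(np.abs(P[...,1]-y)<.14)&(P[...,0]>.38)&(P[...,0]<.75)
        q=P[m]; r=cv2.minAreaRect((q[:,:2]*1000).astype(np.float32)); print(y,k,len(q),np.round(r[0]),np.round(r[1]),round(r[2],1),q.mean(0))
a=cv2.resize(p[165:315,265:395],None,fx=4,fy=4,interpolation=cv2.INTER_CUBIC)
cv2.imwrite("pics/crop.png",a)
E
```

```text
{'uv': (np.float64(266.0), np.float64(178.0)), 'c': array([0.476, 0.012]), 'mid': array([0.476, 0.012]), 'size': [0.0, 0.0], 'yaw': np.float64(0.0), 'hand': 'left', 'side': np.float64(0.1437677421109741), 'top': np.float64(1.2941313624460933), 'n': (80, 1, 71)}
{'uv': (np.float64(359.0), np.float64(204.0)), 'c': array([ 0.638, -0.087]), 'mid': array([ 0.574, -0.044]), 'size': [16.102340698242188, 226.0032958984375], 'yaw': np.float64(-0.5767051460831873), 'hand': 'left', 'side': np.float64(0.03427159596627878), 'top': np.float64(0.04482692746429073), 'n': (607, 177, 122)}
{'uv': (np.float64(295.0), np.float64(213.0)), 'c': array([0.609, 0.075]), 'mid': array([0.554, 0.061]), 'size': [57.60245895385742, 174.98843383789062], 'yaw': np.float64(-0.07338756674427657), 'hand': 'left', 'side': np.float64(0.011405012938722647), 'top': np.float64(0.04456278113785894), 'n': (615, 186, 105)}
{'uv': (np.float64(294.0), np.float64(278.0)), 'c': array([0.446, 0.078]), 'mid': array([0.465, 0.064]), 'size': [68.00626373291016, 82.15690612792969], 'yaw': np.float64(0.6045400420103044), 'hand': 'right
[... 244 characters left out ...]
139.83584594726562], 'yaw': np.float64(0.5951625100653564), 'hand': 'right', 'side': np.float64(-0.03731595763227074), 'top': np.float64(0.0446149402287106), 'n': (632, 185, 161)}
0.34 ('floor', 0.002, 0.012) 6618 [565. 340.] [370. 280.] 0.0 [0.525 0.343 0.006]
0.34 ('wall/ledge', 0.014, 0.03) 3293 [559. 347.] [193. 282.] 88.3 [0.609 0.342 0.021]
0.34 ('samplerib', 0.056, 0.08) 201 [645. 360.] [17. 71.] 87.8 [0.644 0.359 0.064]
-0.34 ('floor', 0.002, 0.012) 6176 [ 565. -340.] [280. 370.] 90.0 [ 0.518 -0.338  0.006]
-0.34 ('wall/ledge', 0.014, 0.03) 3326 [ 540. -339.] [280. 193.] 1.3 [ 0.589 -0.335  0.021]
-0.34 ('samplerib', 0.056, 0.08) 204 [ 627. -353.] [68. 18.] 1.5 [ 0.627 -0.352  0.064]
```

View pics/crop.png

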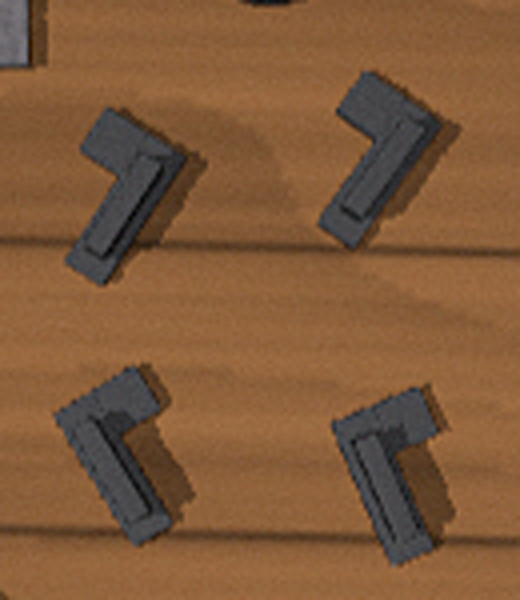

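The loose dark feet are, in `top` pixels, (295,213) and (359,204), toe to the left and so left-hand, and (294,278) and (362,282), toe to the right and so right-hand. The pink foot at (221,141) and the blue ones at (200,333) and (263,335) are decoys. The tray at image left (y≈+0.34) has a sample with its toe to the right, so it is the right-hand tray. The other one is the left-hand tray. Next I clean up the fit.

```bash
sed -i 's/m=(P\[...,2\]>zoff+.008)&/m=(P[...,2]>zoff+.008)\&(P[...,2]<.1)\&/; s/(rib\[:,:2\]\*1000)/((rib[:,:2])*1000)/' fit.py
cat >> fit.py <<'E'
def go(x,y,z,jaw,s=None):
    "shift (cm, tool axes) and turn (rad about tool y) from present pose to TCP x,y,z with jaw axis heading jaw"
    s=s or readout.sense(); M=R.from_rotvec(s["orientation"])
    down=R.from_matrix(np.array([[np.cos(jaw),0,-np.sin(jaw)],[np.sin(jaw),0,np.cos(jaw)],[0,-1,0]]))
    print("t",s["time_s"],"tr",(M.inv().apply(np.array([x,y,z])-s["eef_pos"])*100).round(2),"rot",(M.inv()*down).as_rotvec().round(3))
E
python3 - <<'E'
from fit import *
p,d,c,P=cloud()
for f in feet(P,(.36,.70,-.17,.14)): print({k:f[k] for k in("uv","c","mid","size","yaw","hand","top","n")})
for n,y in(("right",.34),("left",-.34)):
    q=P[(P[...,2]>.056)&(P[...,2]<.1)&(np.abs(P[...,1]-y)<.14)&(P[...,0]>.38)&(P[...,0]<.75)][:,:2]
    cc=q.mean(0);_,_,V=np.linalg.svd(q-cc);a=V[0]*np.sign(V[0][0])
    m=(np.abs(P[...,2]-.0205)<.004)&(np.abs(P[...,1]-y)<.13)&(P[...,0]>.36)&(P[...,0]<.75)
    k,l,st,ce=cv2.connectedComponentsWithStats(m.astype(np.uint8)); i=1+st[1:,4].argmax()
    r=cv2.minAreaRect((P[l==i][:,:2]*1000).astype(np.float32))
    nn=np.array([-a[1],a[0]]); sy=.016 if n=="right" else -.016
    print(n,"rib",cc,"yaw",np.arctan2(a[1],a[0]),"floor c",cc-a*.142-nn*sy,"outer",r)
go(.639,-.083,.15,.99)
E
```

```text
{'uv': (np.float64(359.0), np.float64(204.0)), 'c': array([ 0.639, -0.087]), 'mid': array([ 0.64 , -0.088]), 'size': [15.823792457580566, 69.27706909179688], 'yaw': np.float64(-0.5943516235469128), 'hand': 'left', 'top': np.float64(0.04437069610091171), 'n': (596, 176, 116)}
{'uv': (np.float64(295.0), np.float64(213.0)), 'c': array([0.611, 0.076]), 'mid': array([0.612, 0.076]), 'size': [16.52048110961914, 69.28425598144531], 'yaw': np.float64(-0.5524927490927483), 'hand': 'left', 'top': np.float64(0.044302168869657765), 'n': (615, 186, 129)}
{'uv': (np.float64(294.0), np.float64(278.0)), 'c': array([0.445, 0.079]), 'mid': array([0.446, 0.079]), 'size': [16.089231491088867, 69.86560821533203], 'yaw': np.float64(0.5828757786728442), 'hand': 'right', 'top': np.float64(0.04420463865030455), 'n': (618, 185, 126)}
{'uv': (np.float64(362.0), np.float64(282.0)), 'c': array([ 0.439, -0.093]), 'mid': array([ 0.439, -0.093]), 'size': [16.166996002197266, 69.84673309326172], 'yaw': np.float64(0.4320830211757186), 'hand': 'right', 'top': np.float64(0.044664616050153594), 'n': (624, 185, 131)}
right rib [0.644 0.359] yaw -0.03779482265795121 floor c [0.501 0.348] outer ((558.849853515625, 346.95635986328125), (191.27674865722656, 282.1659851074219), 88.18595123291016)
left rib [ 0.627 -0.352] yaw 0.040340722567419475 floor c [ 0.484 -0.342] outer ((540.35009765625, -339.1473693847656), (279.4878234863281, 191.83018493652344), 1.153265118598938)
t 0.7 tr [-52.19   8.13 -63.6 ] rot [ 0.     0.291 -0.   ]
```

```bash
python3 -c "
from fit import *
go(.445,.079,.13,2.154)"
```

```text
t 0.7 tr [-42.21  10.13 -40.38] rot [-0.    -0.873 -0.   ]
```

```bash

for i in 1 2 3; do python3 -m pendant '[{"translation":[-7,1.7,-6.7],"delta_rot":[0,0,0],"hand":-1},{"translation":[-14,3.4,-13.4],"delta_rot":[0,0,0],"hand":-1},{"translation":[-14,3.4,-13.4],"delta_rot":[0,0,0],"hand":-1},{"translation":[-14,3.4,-13.4],"delta_rot":[0,0,0],"hand":-1},{"translation":[-14,3.4,-13.4],"delta_rot":[0,0,0],"hand":-1}]'; done
python3 -c "
from fit import *
go(.445,.079,.13,2.154);print(readout.sense()['joint_pos'])"
```

```text
time_s: 1.2
eef_pos: [0.2706, 0.4197, 0.1964]
orientation: [-1.341, -0.986, 0.99]
contact_force: [-0.6, 0.5, -0.3]
gripper_width: 0.998
time_s: 1.7
eef_pos: [0.3577, 0.248, 0.1626]
orientation: [-1.339, -0.985, 0.989]
contact_force: [-0.0, 0.5, 0.1]
gripper_width: 0.999
time_s: 2.2
eef_pos: [0.4462, 0.076, 0.1287]
orientation: [-1.338, -0.986, 0.987]
contact_force: [-0.7, 1.0, -0.4]
gripper_width: 0.997
t 2.2 tr [ 0.25 -0.13  0.2 ] rot [ 0.    -0.882 -0.003]
[-0.141  0.371 -0.113  2.081  0.068  0.693  0.973]
```

```bash

for i in 1 2; do python3 -m pendant '[{"translation":[0,0,0],"delta_rot":[0,-0.15,0],"hand":-0.2},{"translation":[0,0,0],"delta_rot":[0,-0.3,0],"hand":-0.2},{"translation":[0,0,0],"delta_rot":[0,-0.44,0],"hand":-0.2},{"translation":[0,0,0],"delta_rot":[0,-0.44,0],"hand":-0.2},{"translation":[0,0,0],"delta_rot":[0,-0.44,0],"hand":-0.2}]' | grep -v force; done
python3 - <<'E'
from fit import *
go(.445,.079,.02,2.154);s=readout.sense();print(s['joint_pos'],s['gripper_width'])
p,d=imaging.camera("wrist");cv2.imwrite("pics/w1.png",p)
E
```

```text
time_s: 2.7
eef_pos: [0.444, 0.0823, 0.1295]
orientation: [-1.136, -1.317, 1.316]
gripper_width: 0.597
time_s: 3.2
eef_pos: [0.4438, 0.0818, 0.1293]
orientation: [-0.874, -1.625, 1.625]
gripper_width: 0.602
t 3.2 tr [-0.3  10.93  0.06] rot [0.    0.001 0.   ]
[ 0.03   0.382 -0.362  2.081  0.203  0.712  1.692] 0.6022352199537169
```

View pics/w1.png

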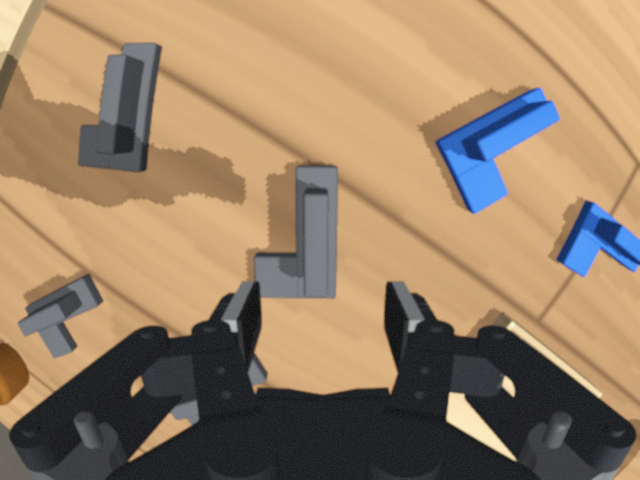

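The wrist view shows the foot at (315,235), with its rib parallel to the pads and nearly centred between the fingers (column 322). Now I descend and grip.

```bash

python3 -m pendant '[{"translation":[-0.3,4,0],"delta_rot":[0,0,0],"hand":-0.2},{"translation":[-0.3,7.5,0],"delta_rot":[0,0,0],"hand":-0.2},{"translation":[-0.3,9.5,0],"delta_rot":[0,0,0],"hand":-0.2},{"translation":[-0.3,10.9,0],"delta_rot":[0,0,0],"hand":-0.2},{"translation":[-0.3,10.9,0],"delta_rot":[0,0,0],"hand":-0.2}]' 80
for i in 1 2; do python3 -m pendant '[{"translation":[0,0,0],"delta_rot":[0,0,0],"hand":1},{"translation":[0,0,0],"delta_rot":[0,0,0],"hand":1},{"translation":[0,0,0],"delta_rot":[0,0,0],"hand":1},{"translation":[0,0,0],"delta_rot":[0,0,0],"hand":1},{"translation":[0,0,0],"delta_rot":[0,0,0],"hand":1}]' 80; done
python3 -c "
from fit import *
go(.502,.4035,.1,1.538)"
```

```text
time_s: 3.75
eef_pos: [0.4445, 0.079, 0.0188]
orientation: [-0.869, -1.624, 1.629]
contact_force: [-0.0, -0.6, -0.2]
gripper_width: 0.6
time_s: 4.25
eef_pos: [0.4463, 0.0791, 0.0213]
orientation: [-0.872, -1.63, 1.628]
contact_force: [-0.2, -0.2, 6.8]
gripper_width: 0.174
time_s: 4.75
eef_pos: [0.4463, 0.0791, 0.0213]
orientation: [-0.872, -1.63, 1.628]
contact_force: [-0.6, -0.0, 7.8]
gripper_width: 0.169
t 4.75 tr [ 23.86  -7.85 -22.68] rot [ 0.002  0.622 -0.   ]
```

```bash

python3 -m pendant '[{"translation":[0,-2,0],"delta_rot":[0,0,0],"hand":1},{"translation":[0,-5,0],"delta_rot":[0,0,0],"hand":1},{"translation":[0,-8,0],"delta_rot":[0,0,0],"hand":1},{"translation":[0,-8,0],"delta_rot":[0,0,0],"hand":1}]'
for i in 1 2; do python3 -m pendant '[{"translation":[3,0,-2.8],"delta_rot":[0,0,0],"hand":1},{"translation":[6,0,-5.6],"delta_rot":[0,0,0],"hand":1},{"translation":[9,0,-8.5],"delta_rot":[0,0,0],"hand":1},{"translation":[12,0,-11.3],"delta_rot":[0,0,0],"hand":1},{"translation":[12,0,-11.3],"delta_rot":[0,0,0],"hand":1}]'; done
python3 -m pendant '[{"translation":[0,0,0],"delta_rot":[0,0.14,0],"hand":1},{"translation":[0,0,0],"delta_rot":[0,0.28,0],"hand":1},{"translation":[0,0,0],"delta_rot":[0,0.42,0],"hand":1},{"translation":[0,0,0],"delta_rot":[0,0.54,0],"hand":1},{"translation":[0,0,0],"delta_rot":[0,0.62,0],"hand":1}]'
python3 -c "
from fit import *
go(.502,.4035,.03,1.538)"
```

```text
time_s: 5.15
eef_pos: [0.4473, 0.0794, 0.1035]
orientation: [-0.875, -1.633, 1.627]
contact_force: [1.0, -0.5, -3.5]
gripper_width: 0.163
time_s: 5.65
eef_pos: [0.4722, 0.249, 0.0998]
orientation: [-0.863, -1.638, 1.629]
contact_force: [-1.1, -0.9, -3.0]
gripper_width: 0.169
time_s: 6.15
eef_pos: [0.4978, 0.4112, 0.099]
orientation: [-0.862, -1.636, 1.629]
contact_force: [-1.0, -0.6, -2.9]
gripper_width: 0.169
time_s: 6.65
eef_pos: [0.4992, 0.4032, 0.0989]
orientation: [-1.226, -1.182, 1.185]
contact_force: [-0.8, -0.3, -4.1]
gripper_width: 0.168
t 6.65 tr [ 0.05  6.89 -0.29] rot [-0.001 -0.002 -0.002]
```

```bash

python3 -m pendant '[{"translation":[0,3,-0.3],"delta_rot":[0,0,0],"hand":1},{"translation":[0,5,-0.3],"delta_rot":[0,0,0],"hand":1},{"translation":[0,6.5,-0.3],"delta_rot":[0,0,0],"hand":1},{"translation":[0,6.9,-0.3],"delta_rot":[0,0,0],"hand":1},{"translation":[0,6.9,-0.3],"delta_rot":[0,0,0],"hand":1}]'
python3 -m pendant '[{"translation":[0,0.1,0],"delta_rot":[0,0,0],"hand":1},{"translation":[0,0.2,0],"delta_rot":[0,0,0],"hand":1},{"translation":[0,0.3,0],"delta_rot":[0,0,0],"hand":1},{"translation":[0,0.3,0],"delta_rot":[0,0,0],"hand":1}]'
```

```text
time_s: 7.15
eef_pos: [0.5023, 0.4037, 0.0305]
orientation: [-1.223, -1.186, 1.188]
contact_force: [0.3, -0.9, -3.3]
gripper_width: 0.168
time_s: 7.55
eef_pos: [0.5029, 0.4042, 0.0287]
orientation: [-1.223, -1.188, 1.187]
contact_force: [0.0, -0.0, -2.3]
gripper_width: 0.169
```

```bash

python3 -m pendant '[{"translation":[0,0.1,0],"delta_rot":[0,0,0],"hand":1},{"translation":[0,0.2,0],"delta_rot":[0,0,0],"hand":1},{"translation":[0,0.2,0],"delta_rot":[0,0,0],"hand":1}]'
python3 -m pendant '[{"translation":[0,0,0],"delta_rot":[0,0,0],"hand":0.55},{"translation":[0,0,0],"delta_rot":[0,0,0],"hand":0.4},{"translation":[0,0,0],"delta_rot":[0,0,0],"hand":0.2},{"translation":[0,0,0],"delta_rot":[0,0,0],"hand":0.2}]'
python3 -m pendant '[{"translation":[0,-2,0],"delta_rot":[0,0,0],"hand":0.2},{"translation":[0,-5,0],"delta_rot":[0,0,0],"hand":0.2},{"translation":[0,-9,0],"delta_rot":[0,0,0],"hand":-0.2},{"translation":[0,-9,0],"delta_rot":[0,0,0],"hand":-0.2}]'
python3 -c "
from fit import *
go(.439,-.093,.12,2.003)"
```

```text
time_s: 7.85
eef_pos: [0.5028, 0.4042, 0.0274]
orientation: [-1.223, -1.188, 1.187]
contact_force: [-1.3, -2.4, 4.7]
gripper_width: 0.171
time_s: 8.25
eef_pos: [0.5028, 0.4042, 0.0263]
orientation: [-1.223, -1.187, 1.187]
contact_force: [0.1, 0.6, -0.0]
gripper_width: 0.399
time_s: 8.65
eef_pos: [0.5052, 0.4063, 0.1218]
orientation: [-1.224, -1.195, 1.179]
contact_force: [0.5, 0.7, -1.0]
gripper_width: 0.601
t 8.65 tr [-50.11  -0.17   5.11] rot [ 0.008 -0.462  0.005]
```

```bash

for i in 1 2 3; do python3 -m pendant '[{"translation":[-5,0,0.5],"delta_rot":[0,0,0],"hand":-0.2},{"translation":[-10,0,1],"delta_rot":[0,0,0],"hand":-0.2},{"translation":[-15,0,1.5],"delta_rot":[0,0,0],"hand":-0.2},{"translation":[-16.7,0,1.7],"delta_rot":[0,0,0],"hand":-0.2}]'|head -2; done
python3 -m pendant '[{"translation":[0,0,0],"delta_rot":[0,-0.14,0],"hand":-0.2},{"translation":[0,0,0],"delta_rot":[0,-0.28,0],"hand":-0.2},{"translation":[0,0,0],"delta_rot":[0,-0.42,0],"hand":-0.2},{"translation":[0,0,0],"delta_rot":[0,-0.46,0],"hand":-0.2},{"translation":[0,0,0],"delta_rot":[0,-0.46,0],"hand":-0.2}]'
python3 -c "
from fit import *
go(.439,-.093,.0225,2.003)"
```

```text
time_s: 9.05
eef_pos: [0.48, 0.2316, 0.1159]
time_s: 9.45
eef_pos: [0.4577, 0.0664, 0.116]
time_s: 9.85
eef_pos: [0.4359, -0.0999, 0.1161]
time_s: 10.35
eef_pos: [0.4371, -0.0949, 0.1161]
orientation: [-0.974, -1.519, 1.518]
contact_force: [-0.2, -0.1, 0.4]
gripper_width: 0.604
t 10.35 tr [ 0.09  9.36 -0.25] rot [ 0.    -0.002  0.   ]
```

```bash

python3 -m pendant '[{"translation":[0.1,4,-0.2],"delta_rot":[0,0,0],"hand":-0.2},{"translation":[0.1,7,-0.2],"delta_rot":[0,0,0],"hand":-0.2},{"translation":[0.1,8.8,-0.2],"delta_rot":[0,0,0],"hand":-0.2},{"translation":[0.1,9.3,-0.2],"delta_rot":[0,0,0],"hand":-0.2},{"translation":[0.1,9.3,-0.2],"delta_rot":[0,0,0],"hand":-0.2}]' 80
for i in 1 2; do python3 -m pendant '[{"translation":[0,0,0],"delta_rot":[0,0,0],"hand":1},{"translation":[0,0,0],"delta_rot":[0,0,0],"hand":1},{"translation":[0,0,0],"delta_rot":[0,0,0],"hand":1},{"translation":[0,0,0],"delta_rot":[0,0,0],"hand":1}]' 80; done
python3 -c "
from fit import *
go(.4995,.3185,.1,1.538)"
```

```text
time_s: 10.85
eef_pos: [0.4381, -0.093, 0.0229]
orientation: [-0.973, -1.518, 1.519]
contact_force: [0.4, 0.5, 0.2]
gripper_width: 0.6
time_s: 11.25
eef_pos: [0.439, -0.0937, 0.0244]
orientation: [-0.977, -1.52, 1.518]
contact_force: [-0.4, -0.9, 4.8]
gripper_width: 0.17
time_s: 11.65
eef_pos: [0.439, -0.0936, 0.0244]
orientation: [-0.977, -1.52, 1.518]
contact_force: [-0.3, -0.4, 5.1]
gripper_width: 0.167
t 11.65 tr [ 34.93  -7.57 -22.69] rot [ 0.002  0.463 -0.001]
```

```bash

python3 -m pendant '[{"translation":[0,-2,0],"delta_rot":[0,0,0],"hand":1},{"translation":[0,-5,0],"delta_rot":[0,0,0],"hand":1},{"translation":[0,-7.6,0],"delta_rot":[0,0,0],"hand":1},{"translation":[0,-7.6,0],"delta_rot":[0,0,0],"hand":1}]'|head -2
for i in 1 2 3; do python3 -m pendant '[{"translation":[3.3,0,-2.1],"delta_rot":[0,0,0],"hand":1},{"translation":[6.6,0,-4.2],"delta_rot":[0,0,0],"hand":1},{"translation":[9.5,0,-6.2],"delta_rot":[0,0,0],"hand":1},{"translation":[11.6,0,-7.6],"delta_rot":[0,0,0],"hand":1}]'|head -2; done
python3 -m pendant '[{"translation":[0,0,0],"delta_rot":[0,0.14,0],"hand":1},{"translation":[0,0,0],"delta_rot":[0,0.28,0],"hand":1},{"translation":[0,0,0],"delta_rot":[0,0.4,0],"hand":1},{"translation":[0,0,0],"delta_rot":[0,0.46,0],"hand":1},{"translation":[0,0,0],"delta_rot":[0,0.46,0],"hand":1}]'
python3 -c "
from fit import *
go(.4995,.3185,.033,1.538)"
```

```text
time_s: 12.05
eef_pos: [0.4399, -0.0938, 0.1024]
time_s: 12.45
eef_pos: [0.4587, 0.0462, 0.0987]
time_s: 12.85
eef_pos: [0.4792, 0.1836, 0.0985]
time_s: 13.25
eef_pos: [0.4997, 0.3207, 0.0982]
time_s: 13.75
eef_pos: [0.4997, 0.3176, 0.0982]
orientation: [-1.224, -1.185, 1.188]
contact_force: [-0.1, 0.5, -2.4]
gripper_width: 0.164
t 13.75 tr [0.09 6.52 0.02] rot [-0.001  0.002 -0.001]
```

```bash

python3 -m pendant '[{"translation":[0.1,3,0],"delta_rot":[0,0,0],"hand":1},{"translation":[0.1,5,0],"delta_rot":[0,0,0],"hand":1},{"translation":[0.1,6.3,0],"delta_rot":[0,0,0],"hand":1},{"translation":[0.1,6.5,0],"delta_rot":[0,0,0],"hand":1},{"translation":[0.1,6.5,0],"delta_rot":[0,0,0],"hand":1}]'
for i in 1 2; do python3 -m pendant '[{"translation":[0,0.1,0],"delta_rot":[0,0,0],"hand":1},{"translation":[0,0.2,0],"delta_rot":[0,0,0],"hand":1},{"translation":[0,0.2,0],"delta_rot":[0,0,0],"hand":1}]'; done
```

```text
time_s: 14.25
eef_pos: [0.5003, 0.3189, 0.0341]
orientation: [-1.223, -1.187, 1.188]
contact_force: [-0.7, -0.2, -2.0]
gripper_width: 0.164
time_s: 14.55
eef_pos: [0.5006, 0.3192, 0.0329]
orientation: [-1.223, -1.188, 1.186]
contact_force: [0.9, -0.6, -2.6]
gripper_width: 0.169
time_s: 14.85
eef_pos: [0.5004, 0.3191, 0.0305]
orientation: [-1.223, -1.187, 1.187]
contact_force: [0.2, -0.7, -1.0]
gripper_width: 0.164
```

```bash

python3 -m pendant '[{"translation":[0,0.1,0],"delta_rot":[0,0,0],"hand":1},{"translation":[0,0.15,0],"delta_rot":[0,0,0],"hand":1},{"translation":[0,0.15,0],"delta_rot":[0,0,0],"hand":1}]'
python3 -m pendant '[{"translation":[0,0,0],"delta_rot":[0,0,0],"hand":0.55},{"translation":[0,0,0],"delta_rot":[0,0,0],"hand":0.4},{"translation":[0,0,0],"delta_rot":[0,0,0],"hand":0.2},{"translation":[0,0,0],"delta_rot":[0,0,0],"hand":0.2}]'
python3 -m pendant '[{"translation":[0,-2,0],"delta_rot":[0,0,0],"hand":0.2},{"translation":[0,-5,0],"delta_rot":[0,0,0],"hand":0.2},{"translation":[0,-9,0],"delta_rot":[0,0,0],"hand":-0.2},{"translation":[0,-9,0],"delta_rot":[0,0,0],"hand":-0.2}]'
python3 -c "
from fit import *
go(.611,.076,.12,1.018)"
```

```text
time_s: 15.15
eef_pos: [0.5004, 0.319, 0.0304]
orientation: [-1.224, -1.188, 1.187]
contact_force: [-4.0, -2.8, 13.0]
gripper_width: 0.164
time_s: 15.55
eef_pos: [0.5003, 0.319, 0.0286]
orientation: [-1.223, -1.187, 1.187]
contact_force: [-0.4, -0.0, -0.2]
gripper_width: 0.399
time_s: 15.95
eef_pos: [0.5029, 0.3208, 0.1237]
orientation: [-1.225, -1.195, 1.18]
contact_force: [0.5, 0.4, -0.1]
gripper_width: 0.598
t 15.95 tr [-24.15   0.33 -11.54] rot [0.005 0.523 0.007]
```

Now left foot A at (.611,.076). Moving away also clears the right tray for a look.

```bash

for i in 1 2; do python3 -m pendant '[{"translation":[-4,0,-1.9],"delta_rot":[0,0,0],"hand":-0.2},{"translation":[-8,0,-3.8],"delta_rot":[0,0,0],"hand":-0.2},{"translation":[-12.1,0,-5.8],"delta_rot":[0,0,0],"hand":-0.2},{"translation":[-12.1,0,-5.8],"delta_rot":[0,0,0],"hand":-0.2}]'|head -2; done
python3 -m pendant '[{"translation":[0,0,0],"delta_rot":[0,0.14,0],"hand":-0.2},{"translation":[0,0,0],"delta_rot":[0,0.28,0],"hand":-0.2},{"translation":[0,0,0],"delta_rot":[0,0.42,0],"hand":-0.2},{"translation":[0,0,0],"delta_rot":[0,0.52,0],"hand":-0.2},{"translation":[0,0,0],"delta_rot":[0,0.52,0],"hand":-0.2}]'
python3 - <<'E'
from fit import *
go(.611,.076,.0225,1.018)
p,d,c,P=cloud()
cv2.imwrite("pics/t2.png",cv2.resize(p[165:315,140:400],None,fx=3,fy=3))
for f in feet(P,(.42,.575,.255,.435),zoff=.006): print({k:f[k] for k in("uv","c","size","yaw","hand","top","n")})
E
```

```text
time_s: 16.35
eef_pos: [0.5578, 0.1875, 0.1181]
time_s: 16.75
eef_pos: [0.6113, 0.0645, 0.118]
time_s: 17.25
eef_pos: [0.6087, 0.0741, 0.1182]
orientation: [-1.421, -0.794, 0.795]
contact_force: [0.1, 0.3, 0.2]
gripper_width: 0.599
t 17.25 tr [ 0.29  9.57 -0.1 ] rot [-0.     0.002 -0.001]
{'uv': (np.float64(170.0), np.float64(254.0)), 'c': array([0.501, 0.402]), 'size': [18.636383056640625, 68.48702239990234], 'yaw': np.float64(-0.03000033456877173), 'hand': 'right', 'top': np.float64(0.0506169390429031), 'n': (673, 208, 133)}
{'uv': (np.float64(203.0), np.float64(256.0)), 'c': array([0.499, 0.317]), 'size': [18.014638900756836, 68.21720886230469], 'yaw': np.float64(-0.035685425708517925), 'hand': 'right', 'top': np.float64(0.05041189327486295), 'n': (648, 202, 127)}
{'uv': (np.float64(222.0), np.float64(273.0)), 'c': array([nan, nan]), 'size': [0.0, 0.0], 'yaw': np.float64(0.0), 'hand': 'right', 'top': np.float64(nan), 'n': (111, 0, 0)}
{'uv': (np.float64(176.0), np.float64(288.0)), 'c': array([nan, nan]), 'size': [0.0, 0.0], 'yaw': np.float64(0.0), 'hand': 'right', 'top': np.float64(nan), 'n': (98, 0, 0)}fit.py:15: RuntimeWarning: Mean of empty slice.
  rib=q[q[:,2]>zoff+.035]; c=rib[:,:2].mean(0)
  ret = um.true_divide(
fit.py:21: RuntimeWarning: Mean of empty slice.
  side=(t@np.array([-ax[1],ax[0]])).mean()
  ret = ret.dtype.type(ret / rcount)
  return _methods._mean(a, axis=axis, dtype=dtype,
```

View pics/t2.png

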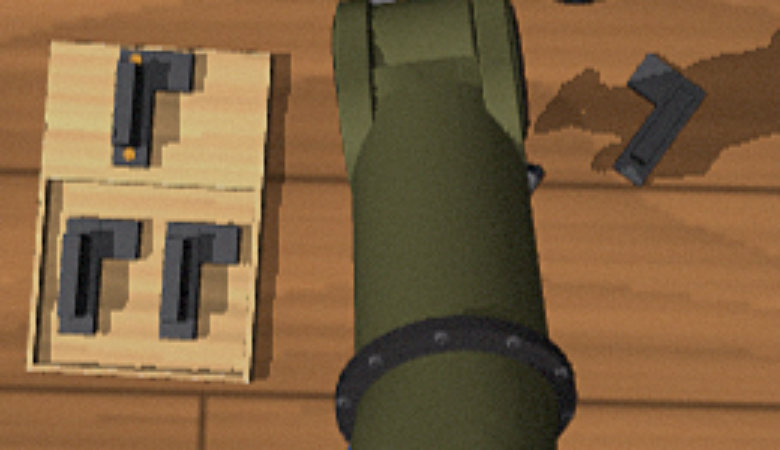

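The crop shows both right-hand feet flat in their tray, at crop pixels (80,275) and (180,275), and pointing the same way as the sample. Next is left foot A.

```bash

python3 -m pendant '[{"translation":[0.3,4,-0.1],"delta_rot":[0,0,0],"hand":-0.2},{"translation":[0.3,7,-0.1],"delta_rot":[0,0,0],"hand":-0.2},{"translation":[0.3,9,-0.1],"delta_rot":[0,0,0],"hand":-0.2},{"translation":[0.3,9.6,-0.1],"delta_rot":[0,0,0],"hand":-0.2},{"translation":[0.3,9.6,-0.1],"delta_rot":[0,0,0],"hand":-0.2}]' 80
for i in 1 2; do python3 -m pendant '[{"translation":[0,0,0],"delta_rot":[0,0,0],"hand":1},{"translation":[0,0,0],"delta_rot":[0,0,0],"hand":1},{"translation":[0,0,0],"delta_rot":[0,0,0],"hand":1},{"translation":[0,0,0],"delta_rot":[0,0,0],"hand":1}]' 80; done
python3 -m pendant '[{"translation":[0,-2,0],"delta_rot":[0,0,0],"hand":1},{"translation":[0,-5,0],"delta_rot":[0,0,0],"hand":1},{"translation":[0,-8.5,0],"delta_rot":[0,0,0],"hand":1},{"translation":[0,-8.5,0],"delta_rot":[0,0,0],"hand":1}]'
python3 -c "
from fit import *
go(.4847,-.3965,.11,1.6)"
```

```text
time_s: 17.8
eef_pos: [0.611, 0.0757, 0.022]
orientation: [-1.419, -0.795, 0.798]
contact_force: [0.8, 0.2, 0.4]
gripper_width: 0.596
time_s: 18.2
eef_pos: [0.6126, 0.0761, 0.0244]
orientation: [-1.421, -0.798, 0.793]
contact_force: [-0.1, 0.3, 6.4]
gripper_width: 0.172
time_s: 18.6
eef_pos: [0.6127, 0.0761, 0.0244]
orientation: [-1.421, -0.798, 0.793]
contact_force: [0.3, -0.0, 5.6]
gripper_width: 0.165
time_s: 19.0
eef_pos: [0.6141, 0.0759, 0.1127]
orientation: [-1.423, -0.802, 0.79]
contact_force: [1.4, -0.8, -2.2]
gripper_width: 0.171
t 19.0 tr [-47.04   0.12 -13.65] rot [ 0.007 -0.579  0.003]
```

```bash

for i in 1 2 3 4; do python3 -m pendant '[{"translation":[-3.5,0,-1],"delta_rot":[0,0,0],"hand":1},{"translation":[-7,0,-2],"delta_rot":[0,0,0],"hand":1},{"translation":[-10,0,-2.9],"delta_rot":[0,0,0],"hand":1},{"translation":[-11.8,0,-3.4],"delta_rot":[0,0,0],"hand":1}]'|head -2; done
python3 -m pendant '[{"translation":[0,0,0],"delta_rot":[0,-0.14,0],"hand":1},{"translation":[0,0,0],"delta_rot":[0,-0.28,0],"hand":1},{"translation":[0,0,0],"delta_rot":[0,-0.42,0],"hand":1},{"translation":[0,0,0],"delta_rot":[0,-0.54,0],"hand":1},{"translation":[0,0,0],"delta_rot":[0,-0.58,0],"hand":1}]'
python3 -c "
from fit import *
go(.4847,-.3965,.033,1.6)"
```

```text
time_s: 19.4
eef_pos: [0.5771, -0.0462, 0.1071]
time_s: 19.8
eef_pos: [0.5443, -0.1644, 0.1071]
time_s: 20.2
eef_pos: [0.5114, -0.2826, 0.1071]
time_s: 20.6
eef_pos: [0.4786, -0.4007, 0.107]
time_s: 21.1
eef_pos: [0.4807, -0.3968, 0.1072]
orientation: [-1.191, -1.236, 1.235]
contact_force: [-0.5, -0.4, -2.3]
gripper_width: 0.163
t 21.1 tr [ 0.    7.42 -0.4 ] rot [-0.001  0.006  0.001]
```

```bash

python3 -m pendant '[{"translation":[0,3,-0.2],"delta_rot":[0,0,0],"hand":1},{"translation":[0,5.5,-0.4],"delta_rot":[0,0,0],"hand":1},{"translation":[0,7.1,-0.4],"delta_rot":[0,0,0],"hand":1},{"translation":[0,7.4,-0.4],"delta_rot":[0,0,0],"hand":1},{"translation":[0,7.4,-0.4],"delta_rot":[0,0,0],"hand":1}]'
for i in 1 2; do python3 -m pendant '[{"translation":[0,0.1,0],"delta_rot":[0,0,0],"hand":1},{"translation":[0,0.2,0],"delta_rot":[0,0,0],"hand":1},{"translation":[0,0.2,0],"delta_rot":[0,0,0],"hand":1}]'; done
python3 -m pendant '[{"translation":[0,0.1,0],"delta_rot":[0,0,0],"hand":1},{"translation":[0,0.1,0],"delta_rot":[0,0,0],"hand":1},{"translation":[0,0.1,0],"delta_rot":[0,0,0],"hand":1}]'
```

```text
time_s: 21.6
eef_pos: [0.4847, -0.3968, 0.0332]
orientation: [-1.193, -1.232, 1.231]
contact_force: [0.1, -0.2, -3.0]
gripper_width: 0.164
time_s: 21.9
eef_pos: [0.4851, -0.3979, 0.0325]
orientation: [-1.196, -1.232, 1.232]
contact_force: [0.3, -0.3, -2.6]
gripper_width: 0.168
time_s: 22.2
eef_pos: [0.4849, -0.3978, 0.0304]
orientation: [-1.196, -1.231, 1.232]
contact_force: [-1.1, 0.3, 2.3]
gripper_width: 0.165
time_s: 22.5
eef_pos: [0.4849, -0.3978, 0.0304]
orientation: [-1.196, -1.231, 1.232]
contact_force: [-3.0, 2.0, 12.3]
gripper_width: 0.168
```

```bash

python3 -m pendant '[{"translation":[0,0,0],"delta_rot":[0,0,0],"hand":0.55},{"translation":[0,0,0],"delta_rot":[0,0,0],"hand":0.4},{"translation":[0,0,0],"delta_rot":[0,0,0],"hand":0.2},{"translation":[0,0,0],"delta_rot":[0,0,0],"hand":0.2}]'
python3 -m pendant '[{"translation":[0,-2,0],"delta_rot":[0,0,0],"hand":0.2},{"translation":[0,-5,0],"delta_rot":[0,0,0],"hand":0.2},{"translation":[0,-9,0],"delta_rot":[0,0,0],"hand":-0.2},{"translation":[0,-9,0],"delta_rot":[0,0,0],"hand":-0.2}]'
python3 -c "
from fit import *
go(.639,-.087,.12,.976)"
```

```text
time_s: 22.9
eef_pos: [0.4848, -0.3977, 0.0286]
orientation: [-1.195, -1.231, 1.231]
contact_force: [0.7, 0.0, -0.3]
gripper_width: 0.398
time_s: 23.3
eef_pos: [0.4874, -0.3995, 0.1241]
orientation: [-1.204, -1.234, 1.232]
contact_force: [0.4, -1.0, 0.3]
gripper_width: 0.6
t 23.3 tr [ 30.78   0.35 -16.09] rot [ 0.008  0.625 -0.003]
```

```bash

for i in 1 2; do python3 -m pendant '[{"translation":[4,0,-2.1],"delta_rot":[0,0,0],"hand":-0.2},{"translation":[8,0,-4.2],"delta_rot":[0,0,0],"hand":-0.2},{"translation":[12,0,-6.3],"delta_rot":[0,0,0],"hand":-0.2},{"translation":[15.4,0,-8],"delta_rot":[0,0,0],"hand":-0.2},{"translation":[15.4,0,-8],"delta_rot":[0,0,0],"hand":-0.2}]'|head -2; done
python3 -m pendant '[{"translation":[0,0,0],"delta_rot":[0,0.14,0],"hand":-0.2},{"translation":[0,0,0],"delta_rot":[0,0.28,0],"hand":-0.2},{"translation":[0,0,0],"delta_rot":[0,0.42,0],"hand":-0.2},{"translation":[0,0,0],"delta_rot":[0,0.56,0],"hand":-0.2},{"translation":[0,0,0],"delta_rot":[0,0.625,0],"hand":-0.2}]'
python3 - <<'E'
from fit import *
go(.639,-.087,.0225,.976)
E
```

```text
time_s: 23.8
eef_pos: [0.5633, -0.2335, 0.1185]
time_s: 24.3
eef_pos: [0.6375, -0.077, 0.1182]
time_s: 24.8
eef_pos: [0.635, -0.086, 0.1182]
orientation: [-1.435, -0.756, 0.757]
contact_force: [0.6, 0.3, 0.1]
gripper_width: 0.601
t 24.8 tr [ 0.15  9.57 -0.39] rot [-0.    -0.006 -0.001]
```

```bash

python3 -m pendant '[{"translation":[0.1,4,-0.4],"delta_rot":[0,0,0],"hand":-0.2},{"translation":[0.1,7,-0.4],"delta_rot":[0,0,0],"hand":-0.2},{"translation":[0.1,9,-0.4],"delta_rot":[0,0,0],"hand":-0.2},{"translation":[0.1,9.6,-0.4],"delta_rot":[0,0,0],"hand":-0.2},{"translation":[0.1,9.6,-0.4],"delta_rot":[0,0,0],"hand":-0.2}]' 80
for i in 1 2; do python3 -m pendant '[{"translation":[0,0,0],"delta_rot":[0,0,0],"hand":1},{"translation":[0,0,0],"delta_rot":[0,0,0],"hand":1},{"translation":[0,0,0],"delta_rot":[0,0,0],"hand":1},{"translation":[0,0,0],"delta_rot":[0,0,0],"hand":1}]' 80; done
python3 -m pendant '[{"translation":[0,-2,0],"delta_rot":[0,0,0],"hand":1},{"translation":[0,-5,0],"delta_rot":[0,0,0],"hand":1},{"translation":[0,-8.5,0],"delta_rot":[0,0,0],"hand":1},{"translation":[0,-8.5,0],"delta_rot":[0,0,0],"hand":1}]'
python3 - <<'E'
from fit import *
go(.482,-.3115,.11,1.6)
E
```

```text
time_s: 25.3
eef_pos: [0.6385, -0.0871, 0.0218]
orientation: [-1.433, -0.759, 0.762]
contact_force: [0.6, 0.0, 0.8]
gripper_width: 0.599
time_s: 25.7
eef_pos: [0.6404, -0.0864, 0.0243]
orientation: [-1.435, -0.763, 0.759]
contact_force: [0.2, 0.7, 6.3]
gripper_width: 0.166
time_s: 26.1
eef_pos: [0.6404, -0.0864, 0.0243]
orientation: [-1.435, -0.763, 0.759]
contact_force: [0.3, 1.0, 6.8]
gripper_width: 0.172
time_s: 26.5
eef_pos: [0.642, -0.0869, 0.1128]
orientation: [-1.438, -0.767, 0.756]
contact_force: [1.3, -0.4, -2.3]
gripper_width: 0.166
t 26.5 tr [-27.57   0.18   0.66] rot [ 0.008 -0.624  0.001]
```

```bash

for i in 1 2; do python3 -m pendant '[{"translation":[-3.5,0,0.1],"delta_rot":[0,0,0],"hand":1},{"translation":[-7,0,0.2],"delta_rot":[0,0,0],"hand":1},{"translation":[-10.5,0,0.3],"delta_rot":[0,0,0],"hand":1},{"translation":[-13.8,0,0.3],"delta_rot":[0,0,0],"hand":1},{"translation":[-13.8,0,0.3],"delta_rot":[0,0,0],"hand":1}]'|head -2; done
python3 -m pendant '[{"translation":[0,0,0],"delta_rot":[0,-0.14,0],"hand":1},{"translation":[0,0,0],"delta_rot":[0,-0.28,0],"hand":1},{"translation":[0,0,0],"delta_rot":[0,-0.42,0],"hand":1},{"translation":[0,0,0],"delta_rot":[0,-0.56,0],"hand":1},{"translation":[0,0,0],"delta_rot":[0,-0.624,0],"hand":1}]'
python3 - <<'E'
from fit import *
go(.482,-.3115,.033,1.6)
E
```

```text
time_s: 27.0
eef_pos: [0.5551, -0.205, 0.1071]
time_s: 27.5
eef_pos: [0.4753, -0.3167, 0.1072]
time_s: 28.0
eef_pos: [0.4796, -0.3109, 0.1072]
orientation: [-1.191, -1.235, 1.235]
contact_force: [-0.1, 0.2, -1.8]
gripper_width: 0.16
t 28.0 tr [-0.08  7.42 -0.24] rot [-0.001  0.006  0.001]
```

```bash

python3 -m pendant '[{"translation":[0,3,-0.2],"delta_rot":[0,0,0],"hand":1},{"translation":[0,5.5,-0.2],"delta_rot":[0,0,0],"hand":1},{"translation":[0,7.1,-0.2],"delta_rot":[0,0,0],"hand":1},{"translation":[0,7.4,-0.2],"delta_rot":[0,0,0],"hand":1},{"translation":[0,7.4,-0.2],"delta_rot":[0,0,0],"hand":1}]'
for i in 1 2; do python3 -m pendant '[{"translation":[0,0.1,0],"delta_rot":[0,0,0],"hand":1},{"translation":[0,0.2,0],"delta_rot":[0,0,0],"hand":1},{"translation":[0,0.2,0],"delta_rot":[0,0,0],"hand":1}]'; done
python3 -m pendant '[{"translation":[0,0.1,0],"delta_rot":[0,0,0],"hand":1},{"translation":[0,0.1,0],"delta_rot":[0,0,0],"hand":1},{"translation":[0,0.1,0],"delta_rot":[0,0,0],"hand":1}]'
```

```text
time_s: 28.5
eef_pos: [0.4816, -0.3109, 0.0332]
orientation: [-1.193, -1.231, 1.231]
contact_force: [0.7, -0.1, -2.8]
gripper_width: 0.164
time_s: 28.8
eef_pos: [0.482, -0.3118, 0.0325]
orientation: [-1.197, -1.231, 1.231]
contact_force: [-0.8, -0.0, -1.8]
gripper_width: 0.169
time_s: 29.1
eef_pos: [0.4818, -0.3117, 0.0303]
orientation: [-1.196, -1.231, 1.231]
contact_force: [-2.3, 0.6, 3.4]
gripper_width: 0.167
time_s: 29.4
eef_pos: [0.4818, -0.3117, 0.0303]
orientation: [-1.196, -1.231, 1.231]
contact_force: [-3.2, 2.8, 13.4]
gripper_width: 0.166
```

Next I release, lift and back away toward the bench centre, so the top camera sees the tray.

```bash

python3 -m pendant '[{"translation":[0,0,0],"delta_rot":[0,0,0],"hand":0.55},{"translation":[0,0,0],"delta_rot":[0,0,0],"hand":0.4},{"translation":[0,0,0],"delta_rot":[0,0,0],"hand":0.2},{"translation":[0,0,0],"delta_rot":[0,0,0],"hand":0.2}]'
python3 -m pendant '[{"translation":[0,-2,0],"delta_rot":[0,0,0],"hand":0.2},{"translation":[0,-5,0],"delta_rot":[0,0,0],"hand":0.2},{"translation":[0,-10,0],"delta_rot":[0,0,0],"hand":0.2},{"translation":[0,-13,0],"delta_rot":[0,0,0],"hand":0.2}]'
for i in 1 2; do python3 -m pendant '[{"translation":[4,0,0],"delta_rot":[0,0,0],"hand":0.2},{"translation":[8,0,0],"delta_rot":[0,0,0],"hand":0.2},{"translation":[12,0,0],"delta_rot":[0,0,0],"hand":0.2},{"translation":[16,0,0],"delta_rot":[0,0,0],"hand":0.2},{"translation":[16,0,0],"delta_rot":[0,0,0],"hand":0.2}]'; done
python3 - <<'E' 2>/dev/null
from fit import *
p,d,c,P=cloud()
cv2.imwrite("pics/t3.png",cv2.resize(p[90:330,130:510],None,fx=2,fy=2))
for b in (.42,.575,.255,.435),(.41,.558,-.425,-.255):
  for f in feet(P,b,zoff=.006):
    if f["n"][1]>50: print({k:f[k] for k in("uv","c","yaw","hand","top","n")})
for n in("inkstone","jar","brush"):
    for r in imaging.mark_of("top",n)[:1]: print(n,np.round(r["uv"]),ray(c,r["uv"],0))
E
```

```text
time_s: 29.8
eef_pos: [0.4817, -0.3116, 0.0286]
orientation: [-1.195, -1.231, 1.231]
contact_force: [-0.7, -0.9, -0.6]
gripper_width: 0.401
time_s: 30.2
eef_pos: [0.4825, -0.3119, 0.1617]
orientation: [-1.198, -1.232, 1.231]
contact_force: [1.6, -0.3, 0.5]
gripper_width: 0.398
time_s: 30.7
eef_pos: [0.4771, -0.1455, 0.159]
orientation: [-1.189, -1.238, 1.234]
contact_force: [0.1, -0.2, 1.2]
gripper_width: 0.402
time_s: 31.2
eef_pos: [0.4724, 0.0139, 0.159]
orientation: [-1.19, -1.238, 1.234]
contact_force: [-0.5, -0.5, 0.4]
gripper_width: 0.404
{'uv': (np.float64(170.0), np.float64(254.0)), 'c': array([0.502, 0.402]), 'yaw': np.float64(-0.03933733727056057), 'hand': 'right', 'top': np.float64(0.050632898976827656), 'n': (676, 203, 127)}
{'uv': (np.float64(203.0), np.float64(255.0)), 'c': array([0.499, 0.317]), 'yaw': np.float64(-0.030530310308311222), 'hand': 'right', 'top': np.float64(0.0507255452153077), 'n': (647, 194, 130)}
{'uv': (np.float64(443.0), np.float64(269.0)), 'c': array([ 0.483, -0.311]), 'yaw': np.float64(0.016888754516078228), 'hand': 'left', 'top': np.float64(0.05021133169284364), 'n': (645, 200, 129)}
{'uv': (np.float64(477.0), np.float64(269.0)), 'c': array([ 0.483, -0.397]), 'yaw': np.float64(0.040346865441433406), 'hand': 'left', 'top': np.float64(0.05025907178142197), 'n': (690, 206, 130)}
inkstone [332. 148.] [ 0.799 -0.012  0.   ]
jar [379. 152.] [ 0.792 -0.137  0.   ]
brush [264. 149.] [0.791 0.166 0.   ]
```

View pics/t3.png

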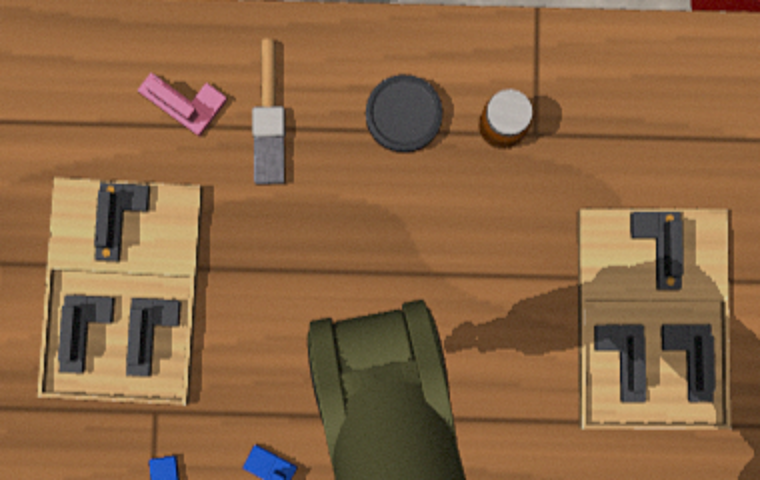

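In the crop, the right-hand feet are at (75,335) and (145,335) and the left-hand feet at (630,360) and (697,360). All four match their samples and the bystanders are where they were.

```bash
python3 -c "
from workcell import workorder; print(workorder.hand_in())"
```

```text
the job is handed in; nothing more can be done
None
```

All four slate feet are in the trays of their own hand, and I handed the job in with the robot's clock at about 31 s of the 72 s allowed. The hand-in reports no verdict, so the final result is unconfirmed.

- **Placing:** I gripped each foot by its rib, lowered it until the wrist force showed it touching the tray floor, and then let go.
- **Last depth check from the top camera:**
  - Each foot has the right hand for its tray, with the toe end toward the ledge as on the sample.
  - All four lie within about 0.03 rad of the tray axis and are centred along it within a few millimetres.
  - Across the tray they lie about 55 mm and 30 mm either side of the centre line.
  - The rib tops read 50–51 mm above the bench, against 52 mm expected; the camera read the same 1–2 mm low before anything was moved.
- **Bystanders:** the arm never went near the inkstone, jar or brush, and the last picture shows them where they were. The network's marks for the jar and brush differed by about 12–17 mm between the two looks. I put that down to detector scatter, as nothing touched them.
- **Robot at hand-in:** the gripper was clear of everything, about 0.16 m above the bench.

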